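# Ballast the hub frame, kick its leg down and hold it upright

## Task

Get the leaning hub frame ready for work: put the two brass weights, one at a time and standing up, into the two ballast pockets of its green base, then, with the frame still leaning, swing the kickstand with the yellow tang down over its centre until it is fully down. Then raise the frame by its red top bar until it stands upright and finish while holding it there with the gripper on the bar, because it tips back if let go. Leave the other things on the bench where they are.

Things in the scene. Friction and masses are not known exactly. Their poses are not given: they have to be found in the camera images.
- stand: Hub stand, fixed on the bench: green base plate 200 (x) x 220 (y) x 24 mm. Origin on the bench under the frame's hinge; the plate reaches from -115 to 85 mm in x and from -155 to 65 mm in y. Its z is up and its x runs along the hinge. The frame leans to its +y side (with the stowed leg up to 135 mm out), the pockets and the leg's landing side are at -y. Its yaw is within 0.3 rad of the world's.
- frame_hinge (a point): Middle of the frame's hinge pin, on the stand's z axis 45 mm above the bench. The pin lies along the stand's x.
- frame (a joint): Angle of the frame, 0.61 rad: leaning to the stand's +y against its stop (as found); 0: upright, against the other stop. Gravity and a spring pull it back to the lean; upright, the bar must be held with about 4 N. Two aluminium posts 90 mm apart with a hub between them.
- grip_bar: Red round bar across the frame's top between the posts, 16 mm thick, 78 mm long, parallel to the hinge and 200 mm from it; it is a sleeve that turns on its axis. Origin at its middle, x along the bar. Nothing else is within 60 mm below it. Leaning, its middle is 209 mm above the bench and 115 mm to the stand's +y of the hinge; upright, 245 mm above the bench over the hinge.
- leg (a joint): Angle of the kickstand against the frame, 0: stowed, pointing up along the posts (5 degrees off); 2.44: fully down. Frame leaning, the leg stands 30 degrees past vertical, so its weight keeps it stowed until about 0.52 rad; beyond, it falls to the down stop. About 1 N at the tang moves it. The tang swings up, over to the stand's -y and down, from 248 to 79 mm above the bench.
- leg_pivot (a point): Point on the leg's hinge axis (parallel to the stand's x) at the middle of the tang's free part; 94 mm to the stand's -x of the frame's middle plane and 100 mm up the posts from the frame hinge.
- leg_tang (a point): Middle of the yellow tang's free part: round peg, 12 mm thick, about 45 mm free, sticking out of the leg's end to the stand's -x (leg 10 mm thick, 32 mm to the +x of this point). It is 140 mm from leg_pivot.
- pocket_0 (a point): Centre of the floor of a round ballast pocket, 40 mm across and 12 mm deep, floor 12 mm above the bench, mouth at 24 mm.
- pocket_1 (a point): Centre of the floor of the other, equal pocket, 58 mm to the stand's +x of the first.
- weight_a: Brass weight, a loose turned piece 35 mm wide and 44 mm high, standing upright; origin under its centre, z up. The body is a plain cylinder up to 22 mm (grip it there); above, it narrows to a knob.
- weight_b: Brass weight, a loose turned piece 35 mm wide and 44 mm high, standing upright; origin under its centre, z up. The body is a plain cylinder up to 22 mm (grip it there); above, it narrows to a knob.
- jar: Glass jar with a white lid, 63 mm wide and 99 mm high, stuck to the bench behind the stand, a bystander; origin under its centre.
- wax_cake: Round yellow wax cake 71 mm wide, 35 mm high, a bystander; origin under its centre.
There are look-alikes about, which are no part of the job. What is shaped like the weight_b but blue is not meant.

How it is judged:
On the way, in this order (a step that is already met when the one before it is completed fails the run):
1. one brass weight stands in a pocket, let go (((horizontal distance between weight_a and pocket_0 below 0.006 m and height (world z) of weight_a below 0.0155 m and angle between weight_a's own z axis and vertical below 0.15 rad and contact force between the fingers and weight_a below 0.2 N) or (horizontal distance between weight_a and pocket_1 below 0.006 m and height (world z) of weight_a below 0.0155 m and angle between weight_a's own z axis and vertical below 0.15 rad and contact force between the fingers and weight_a below 0.2 N) or (horizontal distance between weight_b and pocket_0 below 0.006 m and height (world z) of weight_b below 0.0155 m and angle between weight_b's own z axis and vertical below 0.15 rad and contact force between the fingers and weight_b below 0.2 N) or (horizontal distance between weight_b and pocket_1 below 0.006 m and height (world z) of weight_b below 0.0155 m and angle between weight_b's own z axis and vertical below 0.15 rad and contact force between the fingers and weight_b below 0.2 N))), for 0.2 s.
2. both brass weights stand in the pockets, let go ((((horizontal distance between weight_a and pocket_0 below 0.006 m and height (world z) of weight_a below 0.0155 m and angle between weight_a's own z axis and vertical below 0.15 rad and contact force between the fingers and weight_a below 0.2 N) and (horizontal distance between weight_b and pocket_1 below 0.006 m and height (world z) of weight_b below 0.0155 m and angle between weight_b's own z axis and vertical below 0.15 rad and contact force between the fingers and weight_b below 0.2 N)) or ((horizontal distance between weight_a and pocket_1 below 0.006 m and height (world z) of weight_a below 0.0155 m and angle between weight_a's own z axis and vertical below 0.15 rad and contact force between the fingers and weight_a below 0.2 N) and (horizontal distance between weight_b and pocket_0 below 0.006 m and height (world z) of weight_b below 0.0155 m and angle between weight_b's own z axis and vertical below 0.15 rad and contact force between the fingers and weight_b below 0.2 N)))), for 0.2 s.
3. the leg is fully down while the frame still leans (value of joint leg above 2.3 rad and value of joint frame above 0.45 rad), for 0.2 s.
4. the frame is upright, held by its bar (value of joint frame below 0.07 rad and contact force between the fingers and grip_bar above 1.5 N), for 0.2 s.
At the end, for the whole second after the job is handed in: Both weights stand on the floors of different pockets (within 6 mm of the centre, within 0.15 rad of upright, let go), the leg is fully down (over 2.3 rad), the frame is upright within 0.07 rad and at rest, and the gripper's fingers still bear on the red bar with more than 1.5 N (all of step 4 and (((horizontal distance between weight_a and pocket_0 below 0.006 m and height (world z) of weight_a below 0.0155 m and angle between weight_a's own z axis and vertical below 0.15 rad and contact force between the fingers and weight_a below 0.2 N) and (horizontal distance between weight_b and pocket_1 below 0.006 m and height (world z) of weight_b below 0.0155 m and angle between weight_b's own z axis and vertical below 0.15 rad and contact force between the fingers and weight_b below 0.2 N)) or ((horizontal distance between weight_a and pocket_1 below 0.006 m and height (world z) of weight_a below 0.0155 m and angle between weight_a's own z axis and vertical below 0.15 rad and contact force between the fingers and weight_a below 0.2 N) and (horizontal distance between weight_b and pocket_0 below 0.006 m and height (world z) of weight_b below 0.0155 m and angle between weight_b's own z axis and vertical below 0.15 rad and contact force between the fingers and weight_b below 0.2 N))) and value of joint leg above 2.3 rad and velocity of joint frame between -0.1 and 0.1 rad/s and contact force between each of weight_a, weight_b and grip_bar below 0.2 N); the arm keeps its last pose, push and grip.
It fails at once if the wax cake beside the weights is moved more than 3 cm (distance of wax_cake from where it was at the start of the episode above 0.03 m).
It also fails if it takes over 72 s, if anything falls off the work surface, if the arm or the gripper's body presses on something with over 40 N, if the wrist force passes 120 N, or if a joint passes its speed limit or range.

## Robot

A 6-joint arm with a two-finger parallel gripper is mounted at the origin on a cart in front of the work surface, level with it; the furniture and walls round the work are solid. World frame = base frame: x ahead of the robot, y to its left, z up, the work surface at z = 0. Lengths are in m, angles in rad, forces in N, time in s.
With the tool pointing down it reaches from about 0.35 to 0.875 m from the base axis. Payload 4.2 kg.
Tool frame: the origin (TCP) lies at the very end of the fingers, on their centre line; the grasp point (between the pads) lies behind it (ctrl.grip_depth is the z of the grasp point in the tool frame, in m); z points along the fingers, y is the line along which they close (so a half turn about z gives the same grasp; the last joint's range is limited). The gripper opens to 87 mm and grips with 3 to 60 N. Pads are 19 mm wide; open, the fingers measure 117 mm over their backs; the gripper's body (75 mm by 190 mm) begins 51 mm behind the grasp point.
Start: joints at [0.259, 0.385, 0.008, 0, -1.194, -0.259], TCP at [0.625, 0, 0.223] pointing down, gripper open.
Joint ranges: [-3.14, 3.14], [-1.21, 2.06], [-1.07, 1.41], [-3.16, 2.05], [-2.99, -0.16], [-3.1, 3.1]. Speed limits (rad/s): [2.79, 2.79, 3.14, 3.14, 3.14, 3.14].

## Interface

Orientations are given as a rotation vector (axis times angle).
In Python, from bench import ctrl gives the robot as it stands.
- The arm moves only by the tool carry_out, never from a script. Its arguments are lists of equal length, an entry for each row: "grip": the opening, from 0 (shut) to 1 (fully open); "xyz": the shift along the world's x, y, z scaled (see below), a list of three; "rotation": the turn, a rotation vector about the world's x, y, z scaled (see below), a list of three. In form: {"grip": [grip, ...], "xyz": [[x, y, z], ...], "rotation": [[rx, ry, rz], ...]}. A call has exactly 8 rows; each row is the pose to reach, as a shift and turn from the pose commanded when the call began; what a row does not reach only later rows make up. The controller multiplies each number of a shift by 0.3 m and each number of a turn by 60 degrees. A row lasts 1/10 s, in which the tool goes at most 50 mm and 8.59 degrees, less where a joint would pass 70% of its speed; a pose out of reach is approached as far as the arm can. A call with a number of a shift or a turn outside -1 to 1 is refused whole. A call with a gripper value outside its range is refused whole. The fingers move at their own pace and stop on an object; the grip force is fixed at half the most. Time passes only in rows, so rows that repeat a pose let the fingers close, or fill a call up. It gives the time, the measured TCP pose, the force, the opening and the grip force at its end, in the units of the state.
- ctrl.get_state(): the state, without advancing time (a new reading comes with each control period).
- ctrl.camera(name): name is "scene" or "side" or "wrist"; returns the picture (480x640x3 uint8, red, green, blue); there is no depth.
- ctrl.camera_params(name): a dict with "fovy" (degrees; the focal length in pixels is half the picture's height over the tangent of half this angle, whatever the lens; pixels are square), "cx", "cy" (the principal point, pixels), "R" (3x3) and "t" (3): a world point X has camera coordinates R X + t; the wrist camera has in their place "mount" (4x4, takes a point from camera to tool coordinates, whose origin is the TCP and whose axes are the flange's). Camera axes: x right, y down, z forward; pixel columns grow to the right and rows downward; lengths in m; the calibration is good to about 2 mm. A picture is of the moment at which its call begins: read the wrist's pose just before it. camera_params takes no time and is no camera call.
- ctrl.job_done(): hands the job in; it is judged then, once.
The state is a dict: "time_s": time; "joint_positions": joint angles; "joint_velocities": joint speeds; "joint_torque": joint torques, N m; "ee_pos": TCP position; "eef_rot": TCP orientation; "wrist_force": force on the tool from outside, world axes, zero at the start; "wrist_torque": the same for the moment, N m; "finger_gap": finger opening in m; "grip_force": force on a finger pad.
Only numpy, scipy, OpenCV 4.12 (cv2) and the standard library are available. Lean on these libraries where they do the work, as an engineer would, in place of code of your own. Each camera call takes 0.05 s, during which the arm holds its last target. There are 200 camera calls.

## Working session

There is one attempt and no reset: what is moved stays moved. The work goes in short steps, Python scripts to look and compute and a tool call to move; the robot and the scene stay as the last step left them, time stands still between calls to the robot, and variables do not carry over. Pictures are saved under pics/ and viewed, at most 10 in all, crops included, and the job is handed in when it is done.

Besides the shell and the picture viewer there is one more tool, called in YAML: its name, and indented under it one key for each argument. carry_out: Moves the arm, as the interface text tells. Its arguments: {"type":"object","properties":{"grip":{"type":"array"},"xyz":{"type":"array"},"rotation":{"type":"array"}},"required":["grip","xyz","rotation"]}

```bash
ls; mkdir -p pics; cat > h.py <<'E'
import numpy as np, cv2
from scipy.spatial.transform import Rotation as Rn
from bench import ctrl
def P(name, st=None):
    p=ctrl.camera_params(name); f=240/np.tan(np.radians(p['fovy'])/2)
    K=np.array([[f,0,p['cx']],[0,f,p['cy']],[0,0,1]])
    if 'mount' in p:
        T=np.eye(4);T[:3,:3]=Rn.from_rotvec(st['eef_rot']).as_matrix();T[:3,3]=st['ee_pos']
        M=np.linalg.inv(T@np.array(p['mount'])); R,t=M[:3,:3],M[:3,3]
    else: R,t=np.array(p['R']),np.array(p['t'])
    return K,R,t
def proj(c,X):
    K,R,t=c; q=(R@np.atleast_2d(X).T).T+t; q=q@K.T; return q[:,:2]/q[:,2:]
def ray(c,uv):
    K,R,t=c; d=R.T@np.linalg.solve(K,[uv[0],uv[1],1]); return -R.T@t,d/np.linalg.norm(d)
def onz(c,uv,z):
    o,d=ray(c,uv); return o+d*(z-o[2])/d[2]
def tri(*cu):
    A=np.zeros((3,3));b=np.zeros(3);L=[]
    for c,uv in cu:
        o,d=ray(c,uv);M=np.eye(3)-np.outer(d,d);A+=M;b+=M@o;L.append((o,d))
    X=np.linalg.solve(A,b); return X,[np.linalg.norm(np.cross(X-o,d)) for o,d in L]
def shot(name,fn=None):
    st=ctrl.get_state(); im=ctrl.camera(name)
    if fn: cv2.imwrite(fn,cv2.cvtColor(im,cv2.COLOR_RGB2BGR))
    return im,P(name,st),st
E
python3 - <<'E'
from h import *
for n in ['scene','side','wrist']:
    im,c,st=shot(n,f'pics/{n}0.png'); o,d=ray(c,(320,240)); print(n,ctrl.camera_params(n)['fovy'],o,d)
a=[cv2.imread(f'pics/{n}0.png') for n in ['side','wrist']]
print(st, ctrl.grip_depth)
print(P('wrist',st))
E
```

```text
pics
scene 42.708209337443215 [-0.13650652 -0.85834541  0.98582391] [ 0.58624656  0.52403367 -0.61782173]
side 52.214493516713596 [ 0.80414753 -0.860636    1.11162308] [-0.20044976  0.57647141 -0.79214936]
wrist 69.48423626682387 [ 0.62329174 -0.07101393  0.38422867] [-0.02610047  0.25707673 -0.96603847]
{'time_s': 0.1, 'joint_positions': array([ 2.58600222e-01,  3.85499211e-01,  6.74775121e-03, -3.91747348e-04,
       -1.19399447e+00, -2.58602897e-01]), 'joint_velocities': array([ 0.00202752, -0.00195818,  0.00137819,  0.0009453 ,  0.00110908,
        0.00027813]), 'joint_torque': array([ 1.65357815e-04, -3.91689312e+01,  1.87934643e+01,  4.23187181e+00,
        1.34990664e-02, -6.93199490e-05]), 'ee_pos': array([6.24462874e-01, 4.15642734e-06, 2.21557833e-01]), 'eef_rot': array([ 2.22021539e+00, -2.22054217e+00, -2.03313282e-03]), 'wrist_force': array([ 0.00750706,  0.20802861, -0.94757164]), 'wrist_torque': array([ 0.04240965, -0.0112423 ,  0.00829663]), 'grip_force': 0.0, 'finger_gap': 0.08709610386649981} -0.0187
(array([[346.06020906,   0.        , 311.99525012],
       [  0.        , 346.06020906, 240.21584245],
       [  0.        ,   0.        ,   1.        ]]), array([[-9.99995570e-01, -7.36831042e-04,  2.88397154e-03],
       [ 3.14592205e-05,  9.66207299e-01,  2.57766279e-01],
       [-2.97644455e-03,  2.57765228e-01, -9.66202995e-01]]), array([ 0.62212855, -0.03044663,  0.39140301]))
```

View pics/scene0.png

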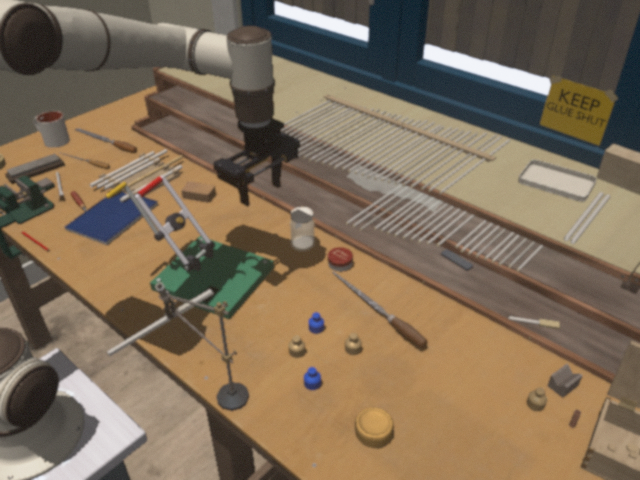

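View pics/side0.png

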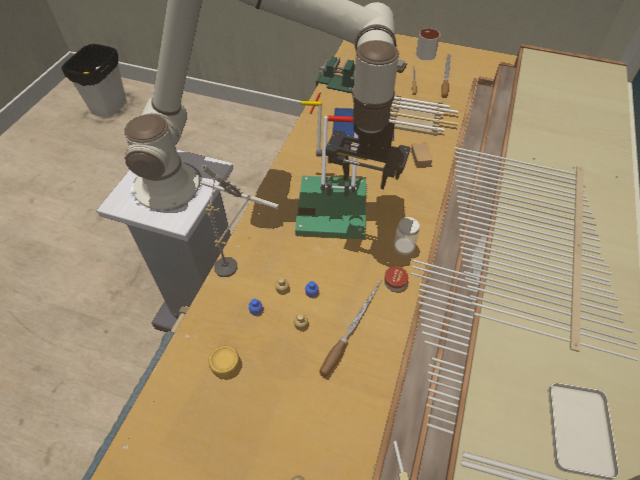

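View pics/wrist0.png

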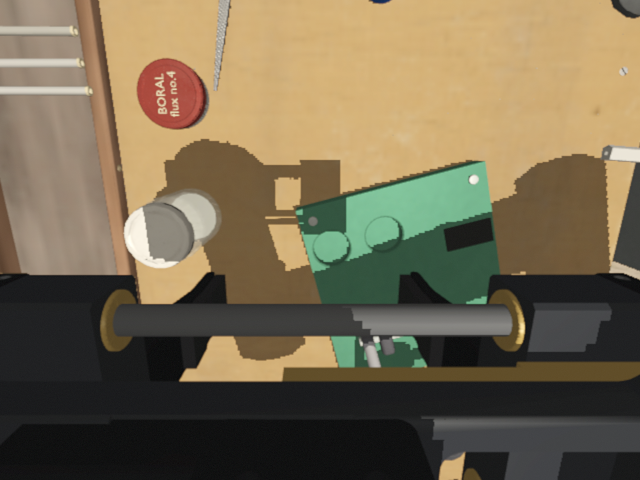

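The scene shows two brass weights at (297,346) and (353,343). The two blue look-alikes are at (316,322) and (312,378), the wax cake is at (375,427), and a brownish knob sits far off at (538,398). In the side view the brass weights are at (282,285) and (301,321), the tang is at (312,103) and the red bar is at (340,119). In the wrist view the pockets are at (332,247) and (383,233).

```bash
cat > m.py <<'E'
from h import *
def blobs(im,lo,hi,box,n=6,amin=8):
    x0,y0,x1,y1=box; h=cv2.cvtColor(im,cv2.COLOR_RGB2HSV); m=cv2.inRange(h,np.array(lo),np.array(hi)); k=np.zeros_like(m);k[y0:y1,x0:x1]=m[y0:y1,x0:x1]
    N,l,s,c=cv2.connectedComponentsWithStats(k); o=sorted(range(1,N),key=lambda i:-s[i,4])[:n]
    return [(c[i].round(1),s[i].tolist(),l==i) for i in o if s[i,4]>=amin]
E
python3 - <<'E'
from m import *
sc=cv2.cvtColor(cv2.imread('pics/scene0.png'),cv2.COLOR_BGR2RGB);si=cv2.cvtColor(cv2.imread('pics/side0.png'),cv2.COLOR_BGR2RGB)
C,S=P('scene'),P('side')
R={}
for nm,lo,hi,b1,b2 in [('red',(0,170,90),(6,255,255),(120,160,175,210),(322,110,358,128)),('yel',(22,180,120),(32,255,255),(95,175,130,205),(298,95,325,110)),]:
    for w,im,b in(('sc',sc,b1),('si',si,b2)):
        for c,s,m in blobs(im,lo,hi,b,2): print(nm,w,c,s)
# coarse
for n,a,b in [('w1',(297,347),(282,286)),('w2',(353,344),(301,322)),('wb',(316,323),(312,289)),('cake',(375,427),(224,362)),('jar lid',(302,214),(408,227)),('farknob',(538,398),(298,478))]:
    print(n,*tri((C,a),(S,b)))
st={'ee_pos':[6.24462874e-01, 4.15642734e-06, 2.21557833e-01],'eef_rot':[2.22021539e+00, -2.22054217e+00, -2.03313282e-03]}
W=P('wrist',st)
for n,uv in [('pk1',(332,247)),('pk0',(383,233)),('c1',(297,208)),('c0',(484,161))]: print(n,onz(W,uv,.024))
big=np.hstack([cv2.resize(sc[150:390,70:370],None,fx=1.6,fy=1.6,interpolation=2)[:384,:480],]) 
a=cv2.resize(sc[300:400,270:390],(480,400),interpolation=2);b=cv2.resize(si[255:345,230:330],(444,400),interpolation=2)
a=cv2.resize(a,(400,333));b=cv2.resize(b,(370,333))
e=cv2.resize(sc[170:200,100:180],(400,150),interpolation=2);f=cv2.resize(si[95:129,290:364],(370,150),interpolation=2)
cv2.imwrite('pics/crop.png',cv2.cvtColor(np.vstack([np.hstack([a,b]),np.hstack([e,f])]),cv2.COLOR_RGB2BGR))
E
```

```text
red sc [150.3 185.8] [140, 178, 21, 17, 103]
red si [340.4 118.5] [328, 116, 25, 6, 117]
yel sc [115. 190.] [108, 185, 16, 11, 45]
yel si [311.1 102.5] [301, 101, 21, 4, 71]
w1 [ 0.48134436 -0.23943016  0.01450179] [np.float64(0.00010497116539816227), np.float64(0.00010497116539808929)]
w2 [ 0.56553311 -0.32268959  0.01454147] [np.float64(0.00033189118717579717), np.float64(0.0003318911871757938)]
wb [ 0.55941034 -0.22302452  0.01481891] [np.float64(0.00011767158623475793), np.float64(0.00011767158623462908)]
cake [ 0.43115405 -0.48337048  0.01942302] [np.float64(0.0004911605059186384), np.float64(0.0004911605059185474)]
jar lid [ 0.75578225 -0.00248414  0.09598115] [np.float64(0.0012552977465252286), np.float64(0.0012552977465249452)]
farknob [ 0.68585638 -0.67168078  0.0247779 ] [np.float64(0.006453368723666838), np.float64(0.006453368723666995)]
pk1 [0.60050708 0.03269483 0.024     ]
pk0 [0.54606721 0.01708468 0.024     ]
c1 [ 0.63796963 -0.00995884  0.024     ]
c0 [ 0.44735354 -0.05826707  0.024     ]
```

View pics/crop.png

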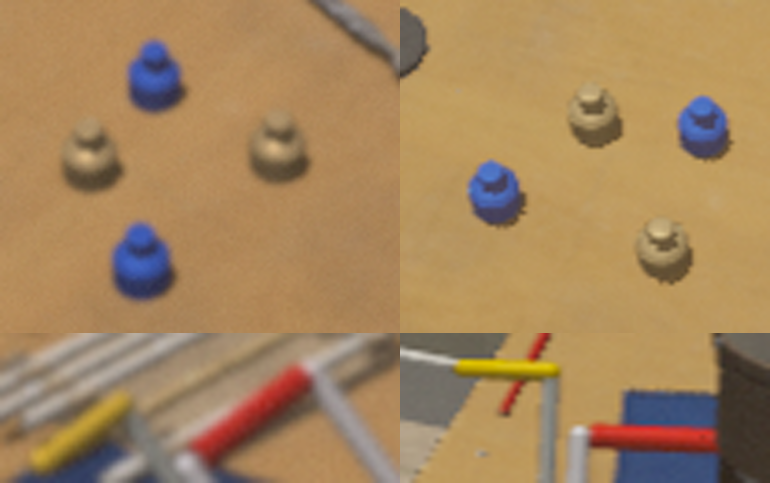

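Choice confirmed: the brass weights are w1 at about (0.481,-0.239) and w2 at about (0.566,-0.323). I'll check the helping-hand prop, bar and tang before moving.

```bash
python3 - <<'E'
from h import *
C,S=P('scene'),P('side')
for n,a,b in [('propbase',(232,396),(226,267)),('rodend_in',(213,294),(277,205)),('rodend_out',(110,350),(213,180)),('bar',(150.3,185.8),(340.4,118.5)),('tang',(115,190),(311.1,102.5)),('proptop',(220,310),(210,195))]:
    print(n,*tri((C,a),(S,b)))
o=np.array([.518,.12]);
for y in(.25,.28):
    R=np.array([[np.cos(y),-np.sin(y)],[np.sin(y),np.cos(y)]]); print(y,o+R@[0,.115],o+R@[-.094,.127])
E
```

```text
propbase [ 0.31056242 -0.22485333  0.00363185] [np.float64(0.0003263560386653059), np.float64(0.00032635603866547407)]
rodend_in [ 0.40661372 -0.07079436  0.12038695] [np.float64(0.005426548103546678), np.float64(0.00542654810354672)]
rodend_out [ 0.18674942 -0.01999777  0.09522423] [np.float64(0.004774561923852279), np.float64(0.004774561923852246)]
bar [0.49007046 0.22572568 0.21328036] [np.float64(0.0002927914868421276), np.float64(0.0002927914868422259)]
tang [0.40224729 0.22481238 0.24651127] [np.float64(0.0008711657370833233), np.float64(0.0008711657370833456)]
proptop [ 0.30647643 -0.2183625   0.25815803] [np.float64(0.017410184010304267), np.float64(0.017410184010304218)]
0.25 [0.48954854 0.23142493] [0.39550193 0.21979591]
0.28 [0.4862191  0.23052138] [0.39256362 0.21607661]
```

carry_out:
  grip: [0.65, 0.65, 0.65, 0.65, 0.65, 0.65, 0.65, 0.65]
  xyz:
    - [-0.05, -0.1, 0]
    - [-0.1, -0.22, 0]
    - [-0.16, -0.36, 0]
    - [-0.22, -0.5, 0]
    - [-0.28, -0.64, 0]
    - [-0.34, -0.78, 0]
    - [-0.38, -0.9, 0]
    - [-0.4, -0.93, 0]
  rotation:
    - [0, 0, -0.1]
    - [0, 0, -0.22]
    - [0, 0, -0.34]
    - [0, 0, -0.46]
    - [0, 0, -0.58]
    - [0, 0, -0.66]
    - [0, 0, -0.66]
    - [0, 0, -0.66]

```text
time_s: 0.95
ee_pos: [0.5034, -0.2818, 0.2222]
eef_rot: [1.332, -2.844, -0.001]
wrist_force: [-1.0, 0.9, 0.1]
finger_gap: 0.0566
grip_force: 0.0
```

carry_out:
  grip: [0.65, 0.65, 0.65, 0.65, 0.65, 0.65, 0.65, 0.65]
  xyz:
    - [0, 0, 0]
    - [0, 0, 0]
    - [0, 0, 0]
    - [0, 0, 0]
    - [0, 0, 0]
    - [0, 0, 0]
    - [0, 0, 0]
    - [0, 0, 0]
  rotation:
    - [0, 0, -0.12]
    - [0, 0, -0.24]
    - [0, 0, -0.36]
    - [0, 0, -0.48]
    - [0, 0, -0.6]
    - [0, 0, -0.6]
    - [0, 0, -0.6]
    - [0, 0, -0.6]

```text
time_s: 1.75
ee_pos: [0.5051, -0.2787, 0.2224]
eef_rot: [0.397, -3.116, -0.0]
wrist_force: [0.4, 0.6, 0.1]
finger_gap: 0.0564
grip_force: 0.0
```

```bash
python3 - <<'E'
from h import *
im,c,st=shot('wrist','pics/wrist1.png');print(st['time_s'],st['ee_pos'],st['eef_rot'],st['joint_positions'])
print(Rn.from_rotvec(st['eef_rot']).as_matrix())
print(proj(c,[[.481,-.239,.0],[.566,-.323,0],[.559,-.223,0]]))
E
```

```text
1.75 [ 0.50506614 -0.27867697  0.22244067] [ 3.97158649e-01 -3.11624949e+00 -2.52339627e-04] [-2.23558915e-01  3.03220944e-01 -1.13708105e-01 -1.13735390e-04
 -1.15405075e+00 -1.09366286e+00]
[[-9.68033418e-01 -2.50821206e-01 -1.55847544e-04]
 [-2.50821227e-01  9.68033415e-01  1.42088446e-04]
 [ 1.15226835e-04  1.76636237e-04 -9.99999978e-01]]
[[351.89138491 202.36748189]
 [262.15131028 254.56214504]
 [346.36971025 269.48551768]]
```

View pics/wrist1.png

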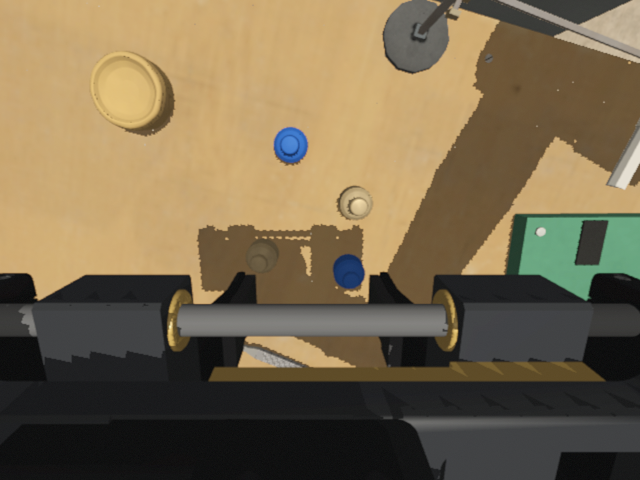

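Wrist view: w1 is at (354,202) with its knob at (359,206), and w2 is at (262,255). Both match the triangulated estimate. The green edge runs horizontally in the picture, so the stand yaw is about 0.253.

```bash
python3 - <<'E'
from m import *
im=cv2.cvtColor(cv2.imread('pics/wrist1.png'),cv2.COLOR_BGR2RGB)
st={'ee_pos':[ 0.50506614,-0.27867697,0.22244067],'eef_rot':[3.97158649e-01,-3.11624949e+00,-2.52339627e-04]}
W=P('wrist',st);C,S=P('scene'),P('side')
for n,k,a,b in [('w1knob',(359,207),(297.5,339),(283.5,279.5)),('w2knob',(263.5,264),(354,336),(302,315))]:
    print(n,onz(W,k,.044),*tri((W,k),(C,a),(S,b)))
for b in [(335,180,375,225),(245,235,280,275)]:
    x0,y0,x1,y1=b; g=cv2.cvtColor(im[y0:y1,x0:x1],cv2.COLOR_RGB2LAB).astype(int); d=np.abs(g-g[0,0]).sum(2); 
    m=(d>25).astype(np.uint8); c=max(cv2.findContours(m,0,1)[0],key=cv2.contourArea); (x,y),r=cv2.minEnclosingCircle(c); print('circ',x+x0,y+y0,r, onz(W,(x+x0,y+y0),.02))
E
```

```text
w1knob [ 0.47845648 -0.23747709  0.044     ] [ 0.48283231 -0.23593478  0.03676361] [np.float64(0.0034404800088114035), np.float64(0.0034371758444117274), np.float64(0.0038008810633899377)]
w2knob [ 0.56074982 -0.31645055  0.044     ] [ 0.56623059 -0.31806202  0.03660148] [np.float64(0.0028295260813782958), np.float64(0.004408321095690897), np.float64(0.00288275170035893)]
circ 353.7222213745117 203.27777862548828 18.41925811767578 [ 0.47907429 -0.23985499  0.02      ]
circ 265.2857151031494 249.51020431518555 13.9041109085083 [ 0.55266751 -0.31956465  0.02      ]
```

carry_out:
  grip: [0.65, 0.65, 0.65, 0.65, 0.65, 0.65, 0.65, 0.65]
  xyz:
    - [-0.083, 0.132, -0.1]
    - [-0.083, 0.132, -0.25]
    - [-0.083, 0.132, -0.4]
    - [-0.083, 0.132, -0.5]
    - [-0.083, 0.132, -0.58]
    - [-0.083, 0.132, -0.64]
    - [-0.083, 0.132, -0.693]
    - [-0.083, 0.132, -0.693]
  rotation:
    - [0, 0, 0]
    - [0, 0, 0]
    - [0, 0, 0]
    - [0, 0, 0]
    - [0, 0, 0]
    - [0, 0, 0]
    - [0, 0, 0]
    - [0, 0, 0]

```text
time_s: 2.6
ee_pos: [0.4785, -0.239, 0.0126]
eef_rot: [0.394, -3.112, -0.003]
wrist_force: [-0.1, 0.3, 0.5]
finger_gap: 0.0563
grip_force: 0.0
```

carry_out:
  grip: [0.5, 0.4, 0.3, 0.2, 0.2, 0.2, 0.2, 0.2]
  xyz:
    - [0, 0, 0]
    - [0, 0, 0]
    - [0, 0, 0]
    - [0, 0, 0]
    - [0, 0, 0]
    - [0, 0, 0]
    - [0, 0, 0]
    - [0, 0, 0]
  rotation:
    - [0, 0, 0]
    - [0, 0, 0]
    - [0, 0, 0]
    - [0, 0, 0]
    - [0, 0, 0]
    - [0, 0, 0]
    - [0, 0, 0]
    - [0, 0, 0]

```text
time_s: 3.4
ee_pos: [0.4802, -0.2391, 0.0155]
eef_rot: [-0.394, 3.116, 0.0]
wrist_force: [-0.5, 4.3, 5.1]
finger_gap: 0.033
grip_force: 30.0
```

carry_out:
  grip: [0.2, 0.2, 0.2, 0.2, 0.2, 0.2, 0.2, 0.2]
  xyz:
    - [0, 0, 0.08]
    - [0, 0, 0.2]
    - [0, 0, 0.32]
    - [0, 0, 0.42]
    - [0.05, 0.1, 0.45]
    - [0.1, 0.23, 0.45]
    - [0.13, 0.3, 0.45]
    - [0.13, 0.3, 0.45]
  rotation:
    - [0, 0, 0]
    - [0, 0, 0]
    - [0, 0, 0]
    - [0, 0, 0]
    - [0, 0, 0]
    - [0, 0, 0]
    - [0, 0, 0]
    - [0, 0, 0]

```text
time_s: 4.2
ee_pos: [0.5198, -0.1472, 0.1492]
eef_rot: [-0.399, 3.116, 0.001]
wrist_force: [-0.0, -0.3, -3.0]
finger_gap: 0.033
grip_force: 30.0
```

```bash
python3 - <<'E'
from h import *
im,c,st=shot('wrist','pics/wrist2.png');print(st['time_s'],st['ee_pos'],st['eef_rot'],st['finger_gap'])
E
```

```text
4.2 [ 0.51979306 -0.14718828  0.14924428] [-3.98708466e-01  3.11589036e+00  6.76264334e-04] 0.032969331189312764
```

View pics/wrist2.png

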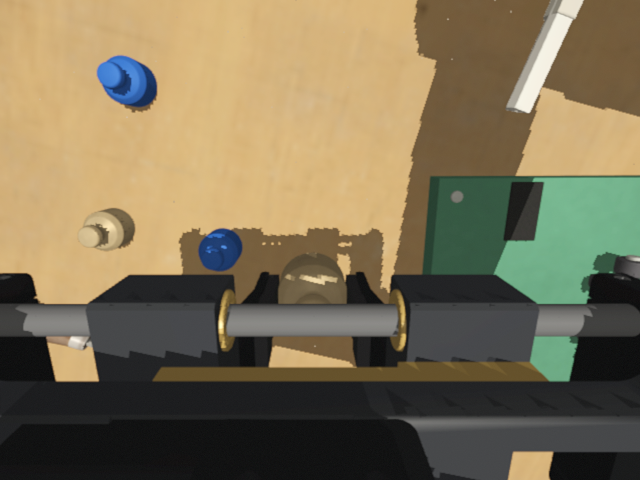

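Wrist view: the weight hangs between the fingers, spanning columns 279–347 with its far rim at row ~254. w2 is at (105,231). I'll compute its along-pad offset from the rim.

```bash
python3 - <<'E'
from h import *
im=cv2.cvtColor(cv2.imread('pics/wrist2.png'),cv2.COLOR_BGR2LAB).astype(int)
print(im[244:264,313].tolist())
st={'ee_pos':[ 0.51979306,-0.14718828,0.14924428],'eef_rot':[-3.98708466e-01,3.11589036e+00,6.76264334e-04]}
W=P('wrist',st);R=Rn.from_rotvec(st['eef_rot']).as_matrix()
a=np.linspace(0,2*np.pi,73)
for off in(-.004,0,.004):
  for z in(.0155,.0155-.022):
    q=proj(W,(R@np.c_[off+.0175*np.cos(a),.0175*np.sin(a),a*0+z].T).T+st['ee_pos']); print(off,z,q.min(0),q.max(0))
# pockets: compare seen plate corner on z=.024
print([onz(W,uv,.024) for uv in [(430,177)]], 'tool x dir',R[:,0],R[:,1])
E
```

```text
[[107, 133, 150], [108, 132, 150], [108, 132, 150], [108, 132, 150], [108, 132, 150], [109, 132, 150], [107, 134, 149], [105, 133, 149], [100, 132, 147], [103, 130, 146], [103, 130, 146], [103, 130, 145], [97, 130, 145], [85, 130, 144], [82, 130, 143], [84, 129, 142], [84, 129, 143], [84, 130, 143], [84, 130, 143], [85, 130, 143]]
-0.004 0.0155 [280.6850881  260.02609404] [343.85523099 318.75499099]
-0.004 -0.006499999999999999 [276.76565619 274.37444211] [347.81289675 339.49909085]
0 0.0155 [280.52241772 252.9522468 ] [344.03371866 312.31755681]
0 -0.006499999999999999 [276.55875565 266.47849961] [348.03783227 332.39779115]
0.004 0.0155 [280.35798078 245.79970899] [344.21414471 305.81183506]
0.004 -0.006499999999999999 [276.34932462 258.48332989] [348.26551893 325.21190116]
[array([ 0.44792521, -0.06597636,  0.024     ])] tool x dir [-9.67780134e-01 -2.51796524e-01 -3.48734004e-04] [-2.51796652e-01  9.67780086e-01  3.89450602e-04]
```

carry_out:
  grip: [0.2, 0.2, 0.2, 0.2, 0.2, 0.2, 0.2, 0.2]
  xyz:
    - [0.06, 0.1, 0]
    - [0.13, 0.22, 0]
    - [0.21, 0.35, 0]
    - [0.28, 0.48, 0]
    - [0.34, 0.58, 0]
    - [0.37, 0.63, 0]
    - [0.37, 0.63, 0]
    - [0.37, 0.63, 0]
  rotation:
    - [0, 0, 0]
    - [0, 0, 0]
    - [0, 0, 0]
    - [0, 0, 0]
    - [0, 0, 0]
    - [0, 0, 0]
    - [0, 0, 0]
    - [0, 0, 0]

```text
time_s: 5.05
ee_pos: [0.6292, 0.0386, 0.1488]
eef_rot: [0.392, -3.115, 0.001]
wrist_force: [0.2, -0.9, -2.5]
finger_gap: 0.0329
grip_force: 30.0
```

```bash
python3 - <<'E'
from h import *
im,c,st=shot('wrist','pics/wrist3.png');print(st['time_s'],st['ee_pos'].tolist(),st['eef_rot'].tolist())
print(proj(c,[[.546,.017,.024],[.6005,.0327,.024],[.546,.017,.012],[.6005,.0327,.012]]))
E
```

```text
5.05 [0.6292147718193045, 0.03860504830802335, 0.14878574387909832] [0.3921204797366558, -3.1146017941864237, 0.0005202729547468634]
[[311.96344225 130.24820429]
 [313.94277506 201.41230733]
 [311.97012569 131.00474293]
 [313.87271529 199.3848057 ]]
```

View pics/wrist3.png

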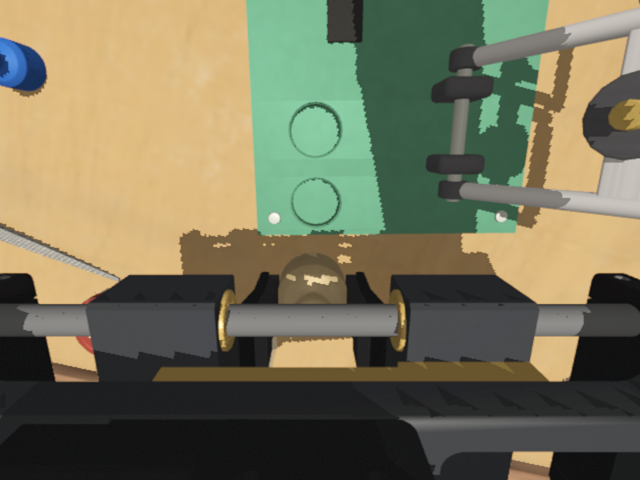

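The pockets are clear at about (316,130) and (316,203), and the plate's +x edge is at row ~234. I'll refine the mouths and check their height against the first wrist view.

```bash
python3 - <<'E'
from h import *
def fit(fn,cs,r,a=.75):
    g=cv2.GaussianBlur(cv2.cvtColor(cv2.imread(fn),cv2.COLOR_BGR2GRAY),(3,3),0).astype(float); o=[]
    for c in cs:
        c=np.array(c,float)
        for _ in range(3):
            pts=[]
            for t in np.linspace(0,2*np.pi,60,endpoint=False):
                d=np.array([np.cos(t),np.sin(t)]); rr=np.arange(r*.75,r*1.2,.25); p=c+rr[:,None]*d
                v=cv2.remap(g.astype(np.float32),p[:,0].astype(np.float32)[None],p[:,1].astype(np.float32)[None],1)[0]
                pts.append(p[np.argmin(v)])
            pts=np.array(pts,np.float32); e=cv2.fitEllipseAMS(pts); dd=np.linalg.norm(pts-e[0],axis=1); k=abs(dd-np.median(dd))<3
            e=cv2.fitEllipseAMS(pts[k]); c=np.array(e[0])
        o.append(c); print(fn,c.round(1),np.round(e[1],1))
    return o
s0={'ee_pos':[6.24462874e-01, 4.15642734e-06, 2.21557833e-01],'eef_rot':[2.22021539e+00, -2.22054217e+00, -2.03313282e-03]}
s3={'ee_pos':[0.6292147718193045, 0.03860504830802335, 0.14878574387909832],'eef_rot':[0.3921204797366558, -3.1146017941864237, 0.0005202729547468634]}
W0,W3=P('wrist',s0),P('wrist',s3)
a=fit('pics/wrist0.png',[(383,233),(332,247)],18); b=fit('pics/wrist3.png',[(316,130),(316,203)],26)
for i in(0,1): print('pocket',i,onz(W3,b[i],.024),onz(W0,a[i],.024),'tri',*tri((W0,a[i]),(W3,b[i])))
d=onz(W3,b[1],.024)-onz(W3,b[0],.024);print(np.linalg.norm(d),np.arctan2(d[1],d[0]))
E
```

```text
pics/wrist0.png [382.7 233.6] [34.1 36.9]
pics/wrist0.png [330.8 245.8] [35.9 36.3]
pics/wrist3.png [314.7 130.5] [49.5 51.9]
pics/wrist3.png [315.1 201.4] [46.1 47.1]
pocket 0 [0.54568259 0.0191218  0.024     ] [0.5484789  0.01651463 0.024     ] tri [0.54546366 0.01930631 0.01164066] [np.float64(0.00046251679644204713), np.float64(0.00046251679644226864)]
pocket 1 [0.60028421 0.03362164 0.024     ] [0.60397473 0.03009269 0.024     ] tri [0.60280815 0.03453991 0.00763853] [np.float64(0.00028469315054238653), np.float64(0.00028469315054257367)]
0.05649409532983382 0.2595660972237331
```

carry_out:
  grip: [0.2, 0.2, 0.2, 0.2, 0.2, 0.2, 0.2, 0.2]
  xyz:
    - [-0.1, -0.025, 0]
    - [-0.2, -0.05, 0]
    - [-0.28, -0.068, -0.08]
    - [-0.28, -0.068, -0.2]
    - [-0.28, -0.068, -0.3]
    - [-0.28, -0.068, -0.35]
    - [-0.28, -0.068, -0.35]
    - [-0.28, -0.068, -0.35]
  rotation:
    - [0, 0, 0]
    - [0, 0, 0]
    - [0, 0, 0]
    - [0, 0, 0]
    - [0, 0, 0]
    - [0, 0, 0]
    - [0, 0, 0]
    - [0, 0, 0]

```text
time_s: 5.9
ee_pos: [0.5463, 0.0183, 0.0453]
eef_rot: [-0.392, 3.116, -0.0]
wrist_force: [0.2, 0.1, -2.1]
finger_gap: 0.0329
grip_force: 30.0
```

```bash
python3 - <<'E'
from h import *
im,c,st=shot('wrist','pics/wrist4.png');print(st['time_s'],st['ee_pos'].tolist(),st['eef_rot'].tolist(),st['wrist_force'])
a=np.linspace(0,2*np.pi,73)
p0=np.array([.545,.0191]);R=Rn.from_rotvec(st['eef_rot']).as_matrix()
def rng(c3,r):
    q=proj(c,c3+np.c_[r*np.cos(a),r*np.sin(a),0*a]); return q.min(0),q.max(0)
print('mouth',rng(np.array([*p0,.024]),.02)); print('wbot',rng(st['ee_pos']+R@[.001,0,.0155],.0175))
cv2.imwrite('pics/w4c.png',cv2.resize(cv2.cvtColor(im[180:320,200:420],cv2.COLOR_RGB2BGR),(770,490),interpolation=2))
E
```

```text
5.9 [0.5462914554263614, 0.01826816646758293, 0.0453355140358717] [-0.39224594426059906, 3.11632781098589, -0.0004791752678210642] [ 0.23936757  0.14956614 -2.07081402]
mouth (array([279.00005543, 243.68534133]), array([349.59456733, 309.9593841 ]))
wbot (array([280.50180547, 251.17248992]), array([344.09429783, 310.67959732]))
```

View pics/w4c.png

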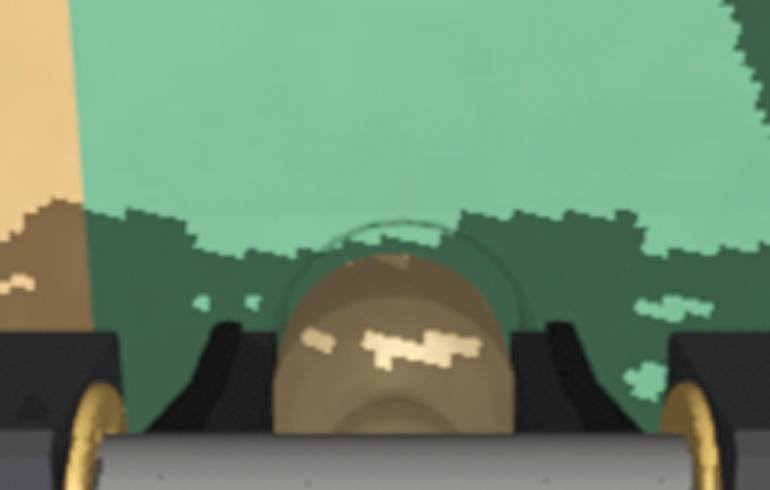

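Crop: the pocket rim spans columns ~281–350 with its top at row 243, and the weight spans ~278–346.6. It needs a correction of about 1 mm to -x and 1 mm to +y, then the descent.

carry_out:
  grip: [0.2, 0.2, 0.2, 0.2, 0.2, 0.2, 0.2, 0.2]
  xyz:
    - [-0.004, 0.003, 0]
    - [-0.004, 0.003, 0]
    - [-0.004, 0.003, -0.015]
    - [-0.004, 0.003, -0.03]
    - [-0.004, 0.003, -0.045]
    - [-0.004, 0.003, -0.058]
    - [-0.004, 0.003, -0.058]
    - [-0.004, 0.003, -0.058]
  rotation:
    - [0, 0, 0]
    - [0, 0, 0]
    - [0, 0, 0]
    - [0, 0, 0]
    - [0, 0, 0]
    - [0, 0, 0]
    - [0, 0, 0]
    - [0, 0, 0]

```text
time_s: 6.75
ee_pos: [0.5448, 0.0201, 0.0276]
eef_rot: [0.394, -3.116, 0.0]
wrist_force: [-1.8, 0.6, 2.6]
finger_gap: 0.0332
grip_force: 30.0
```

carry_out:
  grip: [0.4, 0.65, 0.65, 0.65, 0.65, 0.65, 0.65, 0.65]
  xyz:
    - [0, 0, 0]
    - [0, 0, 0]
    - [0, 0, 0]
    - [0, 0, 0.06]
    - [0, 0, 0.16]
    - [0, 0, 0.3]
    - [0, -0.13, 0.42]
    - [0, -0.28, 0.42]
  rotation:
    - [0, 0, 0]
    - [0, 0, 0]
    - [0, 0, 0]
    - [0, 0, 0]
    - [0, 0, 0]
    - [0, 0, 0]
    - [0, 0, 0]
    - [0, 0, 0]

```text
time_s: 7.55
ee_pos: [0.5489, -0.0633, 0.1588]
eef_rot: [-0.4, 3.104, -0.002]
wrist_force: [1.5, 0.8, 0.1]
finger_gap: 0.0568
grip_force: 0.0
```

carry_out:
  grip: [0.65, 0.65, 0.65, 0.65, 0.65, 0.65, 0.65, 0.65]
  xyz:
    - [0.05, -0.15, 0]
    - [0.1, -0.3, 0]
    - [0.15, -0.45, 0]
    - [0.2, -0.6, 0]
    - [0.23, -0.75, 0]
    - [0.23, -0.86, 0]
    - [0.23, -0.86, 0]
    - [0.23, -0.86, 0]
  rotation:
    - [0, 0, 0]
    - [0, 0, 0]
    - [0, 0, 0]
    - [0, 0, 0]
    - [0, 0, 0]
    - [0, 0, 0]
    - [0, 0, 0]
    - [0, 0, 0]

```text
time_s: 8.35
ee_pos: [0.6135, -0.3226, 0.1523]
eef_rot: [0.391, -3.116, -0.001]
wrist_force: [-0.5, 0.5, -0.3]
finger_gap: 0.0561
grip_force: 0.0
```

```bash
python3 - <<'E'
from m import *
im,c,st=shot('wrist','pics/wrist5.png');print(st['time_s'],st['ee_pos'].tolist(),st['eef_rot'].tolist())
pr=proj(c,[[.564,-.3225,.0],[.564,-.3225,.022],[.564,-.3225,.044]]);print(pr)
u,v=pr[1].astype(int);g=cv2.cvtColor(im,cv2.COLOR_RGB2LAB).astype(int);y0,x0=max(v-45,0),max(u-45,0);s=g[y0:v+45,x0:u+45]
bg=np.median(s.reshape(-1,3),0);m=(np.abs(s-bg).sum(2)>22).astype(np.uint8)
for k in cv2.findContours(m,0,1)[0]:
    if cv2.contourArea(k)>150:
        (x,y),r=cv2.minEnclosingCircle(k);print(x+x0,y+y0,r,cv2.contourArea(k),onz(c,(x+x0,y+y0),.015))
sc,_,_=shot('scene'); 
A=cv2.resize(im[y0:v+45,x0:u+45],(360,360),interpolation=2);B=cv2.resize(sc[220:340,130:290],(430,360),interpolation=2)
cv2.imwrite('pics/c5.png',cv2.cvtColor(np.hstack([A,B]),cv2.COLOR_RGB2BGR))
E
```

```text
8.35 [0.6135410273426497, -0.3225656207590025, 0.15228092086747366] [0.3908788582008727, -3.1164541411574302, -0.0009317427499203157]
[[325.86096989 175.8875288 ]
 [326.88879961 177.91941807]
 [328.07967986 180.27363762]]
326.38888931274414 176.61111068725586 22.481504440307617 1429.5 [ 0.56351938 -0.32276734  0.015     ]
```

View pics/c5.png

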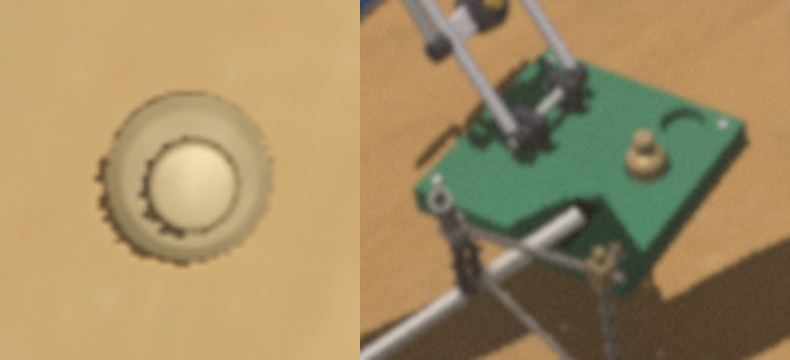

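Left: w2 is centred at about (326,177), world (0.5637,-0.3224). Right: the first weight stands upright in its pocket.

carry_out:
  grip: [0.65, 0.65, 0.65, 0.65, 0.65, 0.65, 0.65, 0.65]
  xyz:
    - [-0.08, -0.002, 0]
    - [-0.167, -0.002, 0]
    - [-0.167, -0.002, -0.12]
    - [-0.167, -0.002, -0.24]
    - [-0.167, -0.002, -0.35]
    - [-0.167, -0.002, -0.42]
    - [-0.167, -0.002, -0.463]
    - [-0.167, -0.002, -0.463]
  rotation:
    - [0, 0, 0]
    - [0, 0, 0]
    - [0, 0, 0]
    - [0, 0, 0]
    - [0, 0, 0]
    - [0, 0, 0]
    - [0, 0, 0]
    - [0, 0, 0]

```text
time_s: 9.25
ee_pos: [0.5631, -0.3211, 0.0129]
eef_rot: [0.396, -3.114, -0.002]
wrist_force: [0.2, -1.0, 0.4]
finger_gap: 0.0564
grip_force: 0.0
```

carry_out:
  grip: [0.65, 0.5, 0.4, 0.3, 0.2, 0.2, 0.2, 0.2]
  xyz:
    - [0, 0, 0]
    - [0, 0, 0]
    - [0, 0, 0]
    - [0, 0, 0]
    - [0, 0, 0]
    - [0, 0, 0]
    - [0, 0, 0]
    - [0, 0, 0]
  rotation:
    - [0, 0, 0]
    - [0, 0, 0]
    - [0, 0, 0]
    - [0, 0, 0]
    - [0, 0, 0]
    - [0, 0, 0]
    - [0, 0, 0]
    - [0, 0, 0]

```text
time_s: 10.05
ee_pos: [0.5639, -0.3222, 0.0151]
eef_rot: [-0.394, 3.117, 0.0]
wrist_force: [-2.3, 3.7, 6.0]
finger_gap: 0.0331
grip_force: 30.0
```

carry_out:
  grip: [0.2, 0.2, 0.2, 0.2, 0.2, 0.2, 0.2, 0.2]
  xyz:
    - [0, 0, 0.08]
    - [0, 0, 0.2]
    - [0, 0, 0.32]
    - [0, 0, 0.42]
    - [0.02, 0.14, 0.45]
    - [0.04, 0.28, 0.45]
    - [0.06, 0.42, 0.45]
    - [0.08, 0.56, 0.45]
  rotation:
    - [0, 0, 0]
    - [0, 0, 0]
    - [0, 0, 0]
    - [0, 0, 0]
    - [0, 0, 0]
    - [0, 0, 0]
    - [0, 0, 0]
    - [0, 0, 0]

```text
time_s: 10.85
ee_pos: [0.587, -0.1532, 0.1481]
eef_rot: [0.392, -3.115, -0.001]
wrist_force: [1.2, 0.0, -3.5]
finger_gap: 0.0331
grip_force: 30.0
```

carry_out:
  grip: [0.2, 0.2, 0.2, 0.2, 0.2, 0.2, 0.2, 0.2]
  xyz:
    - [0.01, 0.15, 0]
    - [0.02, 0.3, 0]
    - [0.03, 0.45, 0]
    - [0.044, 0.58, 0]
    - [0.044, 0.631, -0.1]
    - [0.044, 0.631, -0.24]
    - [0.044, 0.631, -0.349]
    - [0.044, 0.631, -0.349]
  rotation:
    - [0, 0, 0]
    - [0, 0, 0]
    - [0, 0, 0]
    - [0, 0, 0]
    - [0, 0, 0]
    - [0, 0, 0]
    - [0, 0, 0]
    - [0, 0, 0]

```text
time_s: 11.65
ee_pos: [0.5984, 0.0342, 0.0398]
eef_rot: [0.392, -3.109, 0.002]
wrist_force: [-0.4, -0.6, -3.0]
finger_gap: 0.0328
grip_force: 30.0
```

carry_out:
  grip: [0.2, 0.2, 0.2, 0.2, 0.2, 0.2, 0.2, 0.2]
  xyz:
    - [0, 0, 0]
    - [0, 0, 0]
    - [0, 0, 0]
    - [0, 0, 0]
    - [0, 0, 0]
    - [0, 0, 0]
    - [0, 0, 0]
    - [0, 0, 0]
  rotation:
    - [0, 0, 0]
    - [0, 0, 0]
    - [0, 0, 0]
    - [0, 0, 0]
    - [0, 0, 0]
    - [0, 0, 0]
    - [0, 0, 0]
    - [0, 0, 0]

```text
time_s: 12.45
ee_pos: [0.6009, 0.0348, 0.0447]
eef_rot: [0.394, -3.117, -0.0]
wrist_force: [0.7, -0.0, -3.6]
finger_gap: 0.0329
grip_force: 30.0
```

```bash
python3 - <<'E'
from h import *
im,c,st=shot('wrist','pics/wrist6.png');print(st['time_s'],st['ee_pos'].tolist(),st['eef_rot'].tolist(),st['wrist_force'])
a=np.linspace(0,2*np.pi,73)
p0=np.array([.6006,.0343]);R=Rn.from_rotvec(st['eef_rot']).as_matrix()
def rng(c3,r):
    q=proj(c,c3+np.c_[r*np.cos(a),r*np.sin(a),0*a]); return q.min(0),q.max(0)
print('mouth',rng(np.array([*p0,.024]),.02)); print('wbot',rng(st['ee_pos']+R@[.0,0,.0155],.0175));print('wtop',rng(st['ee_pos']+R@[.0,0,-.0065],.0175))
cv2.imwrite('pics/w6c.png',cv2.resize(cv2.cvtColor(im[180:320,200:420],cv2.COLOR_RGB2BGR),(770,490),interpolation=2))
E
```

```text
12.45 [0.6009459810162396, 0.034787725794051684, 0.04469649753138193] [0.393678046878684, -3.1168221914299865, -2.4271471475311898e-05] [ 0.66810394 -0.04398308 -3.61890884]
mouth (array([276.22676664, 245.04457787]), array([346.98765959, 311.4184557 ]))
wbot (array([280.53867636, 252.95130428]), array([344.04689318, 312.3138673 ]))
wtop (array([276.57811172, 266.47738223]), array([348.05368343, 332.39362489]))
```

View pics/w6c.png

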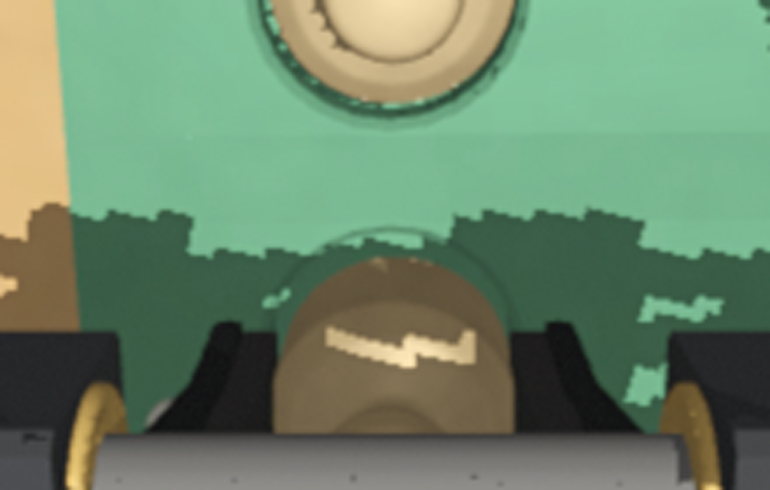

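The first weight is seated. The pocket rim tops out at row ~245 and is centred at column ~313; the held weight's rim is at row 253.7. Only a -0.8 mm shift in x is needed, then down.

carry_out:
  grip: [0.2, 0.2, 0.2, 0.2, 0.2, 0.2, 0.2, 0.2]
  xyz:
    - [-0.003, 0, 0]
    - [-0.003, 0, 0]
    - [-0.003, 0, -0.015]
    - [-0.003, 0, -0.03]
    - [-0.003, 0, -0.045]
    - [-0.003, 0, -0.057]
    - [-0.003, 0, -0.057]
    - [-0.003, 0, -0.057]
  rotation:
    - [0, 0, 0]
    - [0, 0, 0]
    - [0, 0, 0]
    - [0, 0, 0]
    - [0, 0, 0]
    - [0, 0, 0]
    - [0, 0, 0]
    - [0, 0, 0]

```text
time_s: 13.3
ee_pos: [0.6001, 0.0348, 0.0274]
eef_rot: [-0.394, 3.117, 0.0]
wrist_force: [-0.4, -0.2, -3.0]
finger_gap: 0.0333
grip_force: 30.0
```

carry_out:
  grip: [0.4, 0.65, 0.65, 0.65, 0.65, 0.65, 0.65, 0.65]
  xyz:
    - [0, 0, 0]
    - [0, 0, 0]
    - [0, 0, 0]
    - [0, 0, 0.08]
    - [0, 0, 0.24]
    - [0, 0, 0.4]
    - [0, 0, 0.56]
    - [0, 0, 0.72]
  rotation:
    - [0, 0, 0]
    - [0, 0, 0]
    - [0, 0, 0]
    - [0, 0, 0]
    - [0, 0, 0]
    - [0, 0, 0]
    - [0, 0, 0]
    - [0, 0, 0]

```text
time_s: 14.1
ee_pos: [0.6, 0.0347, 0.2465]
eef_rot: [-0.394, 3.115, 0.0]
wrist_force: [0.8, 0.3, 0.3]
finger_gap: 0.0563
grip_force: 0.0
```

```bash
python3 - <<'E'
from m import *
im,c,st=shot('wrist','pics/wrist7.png');print(st['time_s'],st['ee_pos'].tolist(),st['joint_positions'])
sc,C,_=shot('scene','pics/scene7.png');si,S,_=shot('side','pics/side7.png')
for w,cc,i,b in (('scene',C,sc,(80,150,200,220)),('side',S,si,(290,85,400,135))):
    for n,lo,hi in(('red',(0,170,80),(6,255,255)),('yel',(22,180,110),(32,255,255))):
        for q,s,m in blobs(i,lo,hi,b,2): print(w,n,q,s)
# pocket seen with weights from wrist: body circle
print(proj(c,[[.545,.0195,.034],[.6005,.0348,.034]]))
E
```

```text
14.1 [0.6000040179995826, 0.03470151918231128, 0.2465497578744931] [ 3.27067722e-01  3.27531184e-01 -1.71142050e-02  3.46624042e-04
 -1.22419807e+00 -1.64650777e+00]
scene red [150.2 185.9] [139, 178, 22, 17, 103]
scene yel [115.2 190. ] [108, 184, 17, 13, 50]
side red [337.8 118.3] [329, 116, 19, 6, 92]
side red [317.7  96.9] [316, 93, 4, 8, 14]
side yel [310.8 102.6] [301, 101, 21, 5, 78]
[[311.30635495 162.25708445]
 [312.20230614 215.78344732]]
```

```bash
python3 - <<'E'
from h import *
st={'ee_pos':[0.6000040179995826, 0.03470151918231128, 0.2465497578744931],'eef_rot':[-.394,3.1165,0]}
W=P('wrist',st);im=cv2.imread('pics/wrist7.png')
h=cv2.cvtColor(im,cv2.COLOR_BGR2HSV);m=((h[...,0]>12)&(h[...,0]<32)&(h[...,1]>50)).astype(np.uint8)
k=np.zeros_like(m);k[130:262,275:350]=m[130:262,275:350]
k=cv2.morphologyEx(k,cv2.MORPH_OPEN,np.ones((3,3),np.uint8))
for c in cv2.findContours(k,0,1)[0]:
    if cv2.contourArea(c)>60:
        (x,y),r=cv2.minEnclosingCircle(c);print(x,y,r,cv2.contourArea(c),onz(W,(x,y),.03),cv2.boundingRect(c), 'r_exp',.0175*346/(.41-.03))
E
```

```text
312.0 249.5 38.74606704711914 1651.5 [0.63882487 0.04448    0.03      ] (275, 238, 75, 24) r_exp 15.934210526315791
312.39215087890625 213.4803924560547 16.429759979248047 778.5 [0.59831454 0.03448213 0.03      ] (297, 198, 32, 32) r_exp 15.934210526315791
311.6772155761719 160.3734130859375 17.028457641601562 847.5 [0.54279736 0.01935773 0.03      ] (295, 144, 34, 34) r_exp 15.934210526315791
```

carry_out:
  grip: [0.3, 0, 0, 0, 0, 0, 0, 0]
  xyz:
    - [0, 0, 0.16]
    - [0, 0, 0.3]
    - [-0.1, 0.1, 0.33]
    - [-0.2, 0.2, 0.33]
    - [-0.3, 0.3, 0.33]
    - [-0.4, 0.4, 0.33]
    - [-0.5, 0.52, 0.33]
    - [-0.6, 0.65, 0.33]
  rotation:
    - [0, 0, 0]
    - [0, 0, 0]
    - [0, 0, 0]
    - [0, 0, 0]
    - [0, 0, 0]
    - [0, 0, 0]
    - [0, 0, 0]
    - [0, 0, 0]

```text
time_s: 15.05
ee_pos: [0.4184, 0.2303, 0.3419]
eef_rot: [0.392, -3.116, 0.001]
wrist_force: [0.6, 0.5, 0.2]
finger_gap: 0.0033
grip_force: 0.0
```

carry_out:
  grip: [0, 0, 0, 0, 0, 0, 0, 0]
  xyz:
    - [-0.115, 0.134, 0]
    - [-0.115, 0.134, 0]
    - [-0.115, 0.134, 0]
    - [-0.115, 0.134, -0.1]
    - [-0.115, 0.134, -0.2]
    - [-0.115, 0.134, -0.3]
    - [-0.115, 0.134, -0.37]
    - [-0.115, 0.134, -0.39]
  rotation:
    - [0, 0, 0]
    - [0, 0, 0]
    - [0, 0, 0]
    - [0, 0, 0]
    - [0, 0, 0]
    - [0, 0, 0]
    - [0, 0, 0]
    - [0, 0, 0]

```text
time_s: 15.85
ee_pos: [0.3853, 0.2675, 0.2227]
eef_rot: [0.389, -3.113, 0.006]
wrist_force: [-0.4, 0.3, 0.1]
finger_gap: 0.0004
grip_force: 0.0
```

```bash
cat > tang.py <<'E'
from m import *
sc,C,st=shot('scene');si,S,_=shot('side')
print(st['time_s'],st['ee_pos'],st['wrist_force'])
r={}
for w,cc,i,b in (('scene',C,sc,(60,130,290,330)),('side',S,si,(260,60,400,260))):
    for q,s,m in blobs(i,(22,180,90),(32,255,255),b,2): print(w,q,s); r.setdefault(w,q)
if len(r)==2: print(tri((C,r['scene']),(S,r['side'])))
E
python3 tang.py
```

```text
15.85 [0.38530822 0.26754492 0.22269236] [-0.40665217  0.34307476  0.05600122]
side [311.1 102.9] [301, 101, 21, 5, 67]
```

carry_out:
  grip: [0, 0, 0, 0, 0, 0, 0, 0]
  xyz:
    - [0.008, -0.03, 0]
    - [0.015, -0.06, 0]
    - [0.022, -0.085, 0]
    - [0.029, -0.11, 0.01]
    - [0.036, -0.14, 0.02]
    - [0.044, -0.17, 0.03]
    - [0.052, -0.2, 0.04]
    - [0.06, -0.23, 0.05]
  rotation:
    - [0, 0, 0]
    - [0, 0, 0]
    - [0, 0, 0]
    - [0, 0, 0]
    - [0, 0, 0]
    - [0, 0, 0]
    - [0, 0, 0]
    - [0, 0, 0]

```text
time_s: 16.75
ee_pos: [0.4038, 0.2002, 0.2409]
eef_rot: [-0.394, 3.117, 0.0]
wrist_force: [0.2, 1.1, -0.2]
finger_gap: 0.0007
grip_force: 0.2
```

```bash
python3 tang.py
```

```text
16.75 [0.403796   0.20024895 0.24091245] [ 0.21170899  1.12756298 -0.2224207 ]
```

carry_out:
  grip: [0, 0, 0, 0, 0, 0, 0, 0]
  xyz:
    - [0.009, -0.035, 0.01]
    - [0.018, -0.07, 0.02]
    - [0.027, -0.105, 0.02]
    - [0.036, -0.14, 0.02]
    - [0.045, -0.175, 0.02]
    - [0.054, -0.21, 0.02]
    - [0.06, -0.23, 0.02]
    - [0.06, -0.23, 0.02]
  rotation:
    - [0, 0, 0]
    - [0, 0, 0]
    - [0, 0, 0]
    - [0, 0, 0]
    - [0, 0, 0]
    - [0, 0, 0]
    - [0, 0, 0]
    - [0, 0, 0]

```text
time_s: 17.65
ee_pos: [0.4217, 0.1312, 0.2465]
eef_rot: [0.392, -3.117, 0.0]
wrist_force: [0.6, -0.4, 0.5]
finger_gap: 0.0004
grip_force: 0.0
```

carry_out:
  grip: [0, 0, 0, 0, 0, 0, 0, 0]
  xyz:
    - [0, 0, 0.1]
    - [0, 0, 0.2]
    - [0, 0, 0.3]
    - [0, 0, 0.3]
    - [0, 0, 0.3]
    - [0, 0, 0.3]
    - [0, 0, 0.3]
    - [0, 0, 0.3]
  rotation:
    - [0, 0, 0]
    - [0, 0, 0]
    - [0, 0, 0]
    - [0, 0, 0]
    - [0, 0, 0]
    - [0, 0, 0]
    - [0, 0, 0]
    - [0, 0, 0]

```text
time_s: 18.45
ee_pos: [0.4213, 0.1319, 0.3357]
eef_rot: [0.394, -3.115, 0.001]
wrist_force: [-0.4, 0.2, 0.6]
finger_gap: 0.0006
grip_force: 0.0
```

```bash
python3 tang.py; python3 - <<'E'
from h import *
o=np.array([.519,.1195]);y=.255;R=np.array([[np.cos(y),-np.sin(y)],[np.sin(y),np.cos(y)]])
X=[*(o+R@[-.094,-.074]),.079];print('exp down',X,proj(P('scene'),X),proj(P('side'),X))
E
```

```text
18.45 [0.42133172 0.13189687 0.33572468] [-0.41632309  0.17314479  0.60065506]
scene [201.1 275.1] [195, 268, 15, 14, 62]
side [305.8 196.1] [296, 194, 21, 5, 73]
(array([0.45343776, 0.02656664, 0.07943198]), [np.float64(0.00039018249966035046), np.float64(0.0003901824996604206)])
exp down [np.float64(0.44670581044421787), np.float64(0.02418184770741387), 0.079] [[199.36364481 277.07965417]] [[303.2786715 196.3596614]]
```

The leg is down: the tang is at z 0.079, as expected. Next, the bar.

carry_out:
  grip: [0.8, 0.8, 0.8, 0.8, 0.8, 0.8, 0.8, 0.8]
  xyz:
    - [0.08, 0.11, 0]
    - [0.16, 0.23, 0]
    - [0.228, 0.325, 0]
    - [0.228, 0.325, -0.02]
    - [0.228, 0.325, -0.12]
    - [0.228, 0.325, -0.22]
    - [0.228, 0.325, -0.27]
    - [0.228, 0.325, -0.27]
  rotation:
    - [0, 0, 0]
    - [0, 0, 0]
    - [0, 0, 0]
    - [0, 0, 0]
    - [0, 0, 0]
    - [0, 0, 0]
    - [0, 0, 0]
    - [0, 0, 0]

```text
time_s: 19.35
ee_pos: [0.4883, 0.2281, 0.2528]
eef_rot: [0.392, -3.111, 0.005]
wrist_force: [-0.1, 0.9, 0.5]
finger_gap: 0.0562
grip_force: 0.0
```

```bash
python3 - <<'E'
from m import *
im,c,st=shot('wrist','pics/wrist8.png');print(st['time_s'],st['ee_pos'].tolist(),st['eef_rot'],st['finger_gap'])
for q,s,m in blobs(im,(0,150,60),(6,255,255),(0,0,640,480),3): print(q,s,onz(c,q,.215),onz(c,(q[0],s[1]),.213))
print(proj(c,[.49,.2295,.215]))
E
```

```text
19.35 [0.4882928637863528, 0.22809299332404873, 0.2527882808777637] [ 0.39227836 -3.11137411  0.00474676] 0.05618850437338753
[318.1 255.7] [306, 208, 25, 96, 2308] [0.47858014 0.2291564  0.215     ] [0.45064066 0.22186818 0.213     ]
[604.1 115.2] [568, 105, 72, 22, 467] [0.36174758 0.3602925  0.215     ] [0.35633326 0.35938002 0.213     ]
[608.2 267.8] [597, 263, 24, 11, 32] [0.44176919 0.40273744 0.215     ] [0.43914379 0.4032262  0.213     ]
[[313.93481214 273.03381527]]
```

carry_out:
  grip: [0.8, 0.8, 0.8, 0.8, 0.8, 0.8, 0.8, 0.8]
  xyz:
    - [-0.003, 0.01, 0]
    - [-0.003, 0.01, -0.05]
    - [-0.003, 0.01, -0.1]
    - [-0.003, 0.01, -0.15]
    - [-0.003, 0.01, -0.2]
    - [-0.003, 0.01, -0.219]
    - [-0.003, 0.01, -0.219]
    - [-0.003, 0.01, -0.219]
  rotation:
    - [0, 0, 0]
    - [0, 0, 0]
    - [0, 0, 0]
    - [0, 0, 0]
    - [0, 0, 0]
    - [0, 0, 0]
    - [0, 0, 0]
    - [0, 0, 0]

```text
time_s: 20.2
ee_pos: [0.4897, 0.233, 0.1911]
eef_rot: [-0.394, 3.115, 0.001]
wrist_force: [1.0, 1.1, 1.0]
finger_gap: 0.0696
grip_force: 0.0
```

carry_out:
  grip: [0.6, 0.4, 0.2, 0.05, 0.05, 0.05, 0.05, 0.05]
  xyz:
    - [0, 0, 0]
    - [0, 0, 0]
    - [0, 0, 0]
    - [0, 0, 0]
    - [0, 0, 0]
    - [0, 0, 0]
    - [0, 0, 0]
    - [0, 0, 0]
  rotation:
    - [0, 0, 0]
    - [0, 0, 0]
    - [0, 0, 0]
    - [0, 0, 0]
    - [0, 0, 0]
    - [0, 0, 0]
    - [0, 0, 0]
    - [0, 0, 0]

```text
time_s: 21.0
ee_pos: [0.4891, 0.2322, 0.1898]
eef_rot: [0.394, -3.117, 0.001]
wrist_force: [0.8, -1.2, -0.0]
finger_gap: 0.0153
grip_force: 30.0
```

carry_out:
  grip: [0.05, 0.05, 0.05, 0.05, 0.05, 0.05, 0.05, 0.05]
  xyz:
    - [0.004, -0.015, 0.011]
    - [0.01, -0.037, 0.025]
    - [0.016, -0.06, 0.039]
    - [0.023, -0.089, 0.054]
    - [0.031, -0.118, 0.068]
    - [0.039, -0.149, 0.08]
    - [0.047, -0.179, 0.091]
    - [0.047, -0.179, 0.091]
  rotation:
    - [0, 0, 0]
    - [0, 0, 0]
    - [0, 0, 0]
    - [0, 0, 0]
    - [0, 0, 0]
    - [0, 0, 0]
    - [0, 0, 0]
    - [0, 0, 0]

```text
time_s: 21.8
ee_pos: [0.5036, 0.1776, 0.2175]
eef_rot: [-0.391, 3.117, 0.0]
wrist_force: [1.3, 3.2, -4.6]
finger_gap: 0.0148
grip_force: 30.0
```

Remaining part of the arc (+0.049, -0.191, +0.029).

carry_out:
  grip: [0.05, 0.05, 0.05, 0.05, 0.05, 0.05, 0.05, 0.05]
  xyz:
    - [0.008, -0.031, 0.008]
    - [0.016, -0.063, 0.016]
    - [0.024, -0.095, 0.021]
    - [0.032, -0.126, 0.026]
    - [0.04, -0.158, 0.028]
    - [0.045, -0.178, 0.029]
    - [0.05, -0.194, 0.029]
    - [0.05, -0.194, 0.029]
  rotation:
    - [0, 0, 0]
    - [0, 0, 0]
    - [0, 0, 0]
    - [0, 0, 0]
    - [0, 0, 0]
    - [0, 0, 0]
    - [0, 0, 0]
    - [0, 0, 0]

```text
time_s: 22.6
ee_pos: [0.5186, 0.1209, 0.2262]
eef_rot: [-0.393, 3.116, 0.003]
wrist_force: [0.1, 4.8, -2.3]
finger_gap: 0.0152
grip_force: 30.0
```

carry_out:
  grip: [0.05, 0.05, 0.05, 0.05, 0.05, 0.05, 0.05, 0.05]
  xyz:
    - [0, 0, 0]
    - [0, 0, 0]
    - [0, 0, 0]
    - [0, 0, 0]
    - [0, 0, 0]
    - [0, 0, 0]
    - [0, 0, 0]
    - [0, 0, 0]
  rotation:
    - [0, 0, 0]
    - [0, 0, 0]
    - [0, 0, 0]
    - [0, 0, 0]
    - [0, 0, 0]
    - [0, 0, 0]
    - [0, 0, 0]
    - [0, 0, 0]

```text
time_s: 23.4
ee_pos: [0.5186, 0.121, 0.2262]
eef_rot: [-0.394, 3.116, 0.002]
wrist_force: [1.8, 6.3, -3.1]
finger_gap: 0.0152
grip_force: 30.0
```

```bash
python3 - <<'E'
from m import *
sc,C,st=shot('scene');si,S,_=shot('side');print(st['time_s'],st['ee_pos'],st['wrist_force'],st['finger_gap'],st['grip_force'],np.abs(st['joint_velocities']).max())
for n,lo,hi in(('red',(0,150,60),(6,255,255)),('yel',(22,180,90),(32,255,255))):
  r=[]
  for w,i,b in (('scene',sc,(130,150,290,330)),('side',si,(280,90,420,300))):
    for q,s,m in blobs(i,lo,hi,b,2): print(n,w,q,s)
e=np.array([.519,.1195,.245]);print('bar exp upright',e,proj(C,e),proj(S,e))
y=.255;R=np.array([[np.cos(y),-np.sin(y)],[np.sin(y),np.cos(y)]]);t=2.44-.61-np.radians(5)+0; 
al=-(2.44-.087);X=[*(e[:2]+R@[-.094,.14*np.sin(al)]),.145+.14*np.cos(al)];print('tang exp',X,proj(C,X),proj(S,X))
# brass weights
for q,s,m in blobs(sc,(12,60,40),(30,200,255),(225,240,262,300),4,20): print('brass',q,s)
print(proj(C,[[.5445,.0195,.034],[.6005,.0348,.034]]))
E
```

```text
23.4 [0.51856725 0.12096915 0.22617454] [ 1.82129624  6.34651893 -3.14331941] 0.015159881058910835 30.005820704391226 0.0014792503341753294
red scene [182.6 188.8] [177, 183, 11, 12, 76]
red scene [197.8 178.1] [197, 177, 3, 4, 9]
red side [395.9 276.5] [385, 267, 23, 19, 215]
red side [315.3 102.1] [311, 93, 9, 20, 32]
yel scene [211.5 286.5] [210, 286, 4, 2, 8]
yel side [305.7 209.2] [297, 207, 20, 5, 69]
bar exp upright [0.519  0.1195 0.245 ] [[187.404863   185.53474302]] [[339.12497727 135.46388349]]
tang exp [np.float64(0.45309031379670367), np.float64(-0.0003103703624740134), np.float64(0.04632179360066466)] [[210.44901431 291.33645817]] [[302.78459078 210.58509736]]
brass [247.1 249.9] [225, 240, 37, 27, 593]
brass [235.9 271.3] [229, 262, 16, 18, 208]
brass [255.8 292.9] [245, 281, 17, 19, 171]
[[235.23222833 271.53849556]
 [248.12155883 257.40170158]]
```

```bash
python3 -c "
from bench import ctrl
print(ctrl.job_done())"
```

```text
the job is handed in; nothing more can be done
None
```

I handed the job in at about 23.5 s: both brass weights are in their pockets, the kickstand is fully down, and the frame is upright with the gripper holding the red bar. No verdict came back.

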